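# Refit the drive disc on a safe door's spindle hub

### The job

The safe door lies face down on the bench with its inner cover off. Pick up the loose steel drive disc by its boss, slide it boss-up over the spindle in the middle of the door, turn it with light pressure until its four holes find the four studs of the hub, and slide it down fully home, flat on the hub. Do not force it against the studs, leave the nut tray, the padlock and the screwdriver where they lie, and let go at the end.

Things in the scene. Friction and masses are not known exactly. Their poses are not given: they have to be found in the camera images.
- disc_boss (a point): Drive disc, loose, plain steel, about 0.65 kg, flat on the bench, boss up: plate 114 mm across, 6 mm thick, with a round upright boss 32 mm across (40 at its root) up to 58 mm above the underside. This point: on the axis, 38 mm above the underside, where to grip the boss (lower down, fingers would meet the stud ends once it is home). z is up along the axis.
- disc_foot (a point): Centre of the underside of the drive disc, on its axis. A bore 18 mm across goes right through boss and plate here. Four holes 11 mm across go through the plate, evenly spaced, 45 mm from the axis, on this frame's x, y, -x and -y axes (a quarter turn looks the same).
- safe_door: Safe door, fixed, face down on battens: grey slab, 340 mm (its x) by 260 mm (its y), inner panel 54 mm above the bench. Light metal lock case at +x (80 mm high), bar with three bolts at -y (84 mm high), dark bar at +y. Origin on the bench, under the spindle, mid-door; z up.
- hub_face (a point): Centre of the hub's flat top, on the spindle axis, 70 mm above the bench; x, y as the DOOR's, z up. Hub: dark steel flange 112 mm across, with four studs (8 mm across, 18 mm tall, tip tapered 2 mm), evenly spaced, 45 mm from the axis. Disc home: its underside lies on this face, disc_boss 38 mm above this point; lying on the stud ends: 56 mm above.
- spindle_top (a point): Top of the spindle, on the axis, 66 mm above the hub face. Spindle 16.6 mm across, its top 8 mm tapers to 9 mm. Hub and studs turn with it about z and stand at any angle, which is NOT measured (x, y here are the DOOR's): see it in pictures or find it by feel. Stiff to turn (0.7 N m, stops 0.95 rad either way), it stays put under a light touch.
- nut_tray: Bystander: little steel tray with nuts, 50 x 75 x 16 mm, loose on the door's inner panel near its -x end. Origin under its middle.
- padlock: Bystander: brass padlock lying flat, 48 x 87 x 26 mm, loose on the bench a hand's width from the disc. Origin under its body.
- screwdriver: Bystander: screwdriver 190 mm long with a black handle, loose, lying on the bench near the disc. Origin under its middle.

How it is judged (in metres and radians):
On the way:
1. the disc is threaded on the spindle, upright, above the studs or lower (horizontal distance between disc_boss and hub_face below 0.005 m and z of disc_boss in the frame of hub_face below 0.09 m and angle between disc_boss's own z axis and vertical below 0.12 rad), for 0.1 s.
At the end, for the whole second after the job is handed in: The disc is on the spindle and all four studs, boss up, its plate within 3 mm of the hub face all round (disc_boss less than 41 mm above hub_face, less than 4 mm off its axis, tilted less than 0.05 rad), and let go (z of disc_boss in the frame of hub_face below 0.041 m and horizontal distance between disc_boss and hub_face below 0.004 m and angle between disc_boss's own z axis and vertical below 0.05 rad); the robot touches nothing.
It fails at once if the disc, the fingers or anything else press on the door, its hub or studs with more than 60 N (contact force between anything else and safe_door above 60 N).
It fails at once if the nut tray, the padlock or the screwdriver is shifted more than 30 mm (distance of any of nut_tray, padlock, screwdriver from where it was at the start of the episode above 0.03 m).
It also fails if it takes over 72 s, if anything falls off the work surface, if the arm or the gripper's body presses on something with over 40 N, if the wrist force passes 120 N, or if a joint passes its speed limit or range.

### The arm

A 6-joint arm with a two-finger parallel gripper is mounted at the origin on the work surface. World frame = base frame: x ahead of the robot, y to its left, z up, the work surface at z = 0. Lengths are in m, angles in degrees, forces in N, time in s.
With the tool pointing down it reaches from about 0.4 to 0.825 m from the base axis. Payload 7 kg.
Tool frame: the origin (TCP) lies at the very end of the fingers, on their centre line; the grasp point (between the pads) lies behind it (r.grasp_offset is the z of the grasp point in the tool frame, in m); z points along the fingers, y is the direction in which the jaws open and shut (so a half turn about z gives the same grasp; the last joint's range is limited). The gripper opens to 88 mm and grips with 3 to 60 N. Pads are 19 mm wide; open, the fingers measure 130 mm over their backs; the gripper's body (78 mm by 193 mm) begins 47 mm behind the grasp point.
Start: joints at [-52.076, 20.546, 0.682, 0, -70.136, -16.507], TCP at [0.246, -0.628, 0.227] pointing down, gripper open.
Joint ranges: [-176.03, 176.03], [-82.01, 121.73], [-58.28, 71.71], [-173.87, 95.51], [-174.79, -0.11], [-173.66, 173.66]. Speed limits (degrees/s): [136.94, 136.94, 172.46, 180, 180, 180].

### API

Orientations are given as [roll, pitch, yaw] about the fixed x, y, z axes, in that order (R = Rz(yaw) Ry(pitch) Rx(roll)).
In Python, from plant import r gives the robot as it stands. The module is installed in compiled form; this text tells all that it offers.
- The arm moves only by the tool servo_tool, never from a script. Its argument "targets" is a list of rows, each an object of numbers: "dx", "dy", "dz": the shift along the world's x, y, z in cm; "spin": the turn about the world's z in rad; "grip": the opening in per cent of the stroke, from 0 (shut) to 100 (fully open). A call has exactly 10 rows; each row is the pose to reach, as a shift and turn from the pose commanded when the call began; what a row does not reach only later rows make up. A row lasts 1/12 s, in which the tool goes at most 41.7 mm and 7.16 degrees, less where a joint would pass 70% of its speed; a pose out of reach is approached as far as the arm can. A call with a gripper value outside its range is refused whole. The fingers move at their own pace and stop on an object; "squeeze" is the grip in N (left out, the last holds). Time passes only in rows, so rows that repeat a pose let the fingers close, or fill a call up. It gives the time, the measured TCP pose, the force and the opening at its end, in the units of the state.
- r.get_state(): the state, without advancing time (a new reading comes with each control period).
- r.capture(name): name is "scene" or "side" or "wrist"; returns the picture (400x640x3 uint8, blue, green, red); there is no depth.
- r.get_calibration(name): a dict with "K" (3x3 intrinsics, pixels), "extrinsics" (4x4, takes a point from camera to world coordinates). Camera axes: x right, y down, z forward; pixel columns grow to the right and rows downward; lengths in m; the calibration is good to about 2 mm. The wrist camera is an equidistant fisheye: a pixel r from the principal point sees the ray r / f radians off the axis. A picture is of the moment at which its call begins: read the wrist's pose just before it. get_calibration takes no time and is no camera call; for the wrist camera it gives the pose at the moment of the call.
- r.close_job(): hands the job in, once; it reports no verdict.
Trained networks look in the newest picture that a camera, given by its name, has taken for a name from the list of things; names that differ only in an ending like _2 or _b are one class to them, and where a whole thing is asked for, a point or a joint stands for the part that bears it (a point fixed in the world has none). Each returns a list of dicts, best first, with "p" (0 to 1); they miss things now and then, are a little off and sometimes report something else, mostly with a low value. They report only what shows in the picture. A call takes as long as a camera call.
- r.cut_out(name, camera): "mask" (400x640 bool, what is visible of it) and "extent" ([left, top, right, bottom] in pixels, round what is visible of it).
The state is a dict: "time_s": time; "joints": joint angles; "qd": joint speeds; "joint_torque": joint torques, N m; "tcp_pos": TCP position; "eef_rot": TCP orientation; "contact_force": force on the tool from outside, world axes, zero at the start; "moment": the same for the moment, N m; "gripper_width": finger opening in m.
Only numpy, scipy, OpenCV 4.12 (cv2) and the standard library are available. Lean on these libraries where they do the work, as an engineer would, in place of code of your own. Each camera call takes 0.05 s, during which the arm holds its last target. There are 200 camera calls.

## Working session

There is one attempt and no reset: what is moved stays moved. The work goes in short steps, Python scripts to look and compute and a tool call to move; the robot and the scene stay as the last step left them, time stands still between calls to the robot, and variables do not carry over. Pictures are saved under pics/ and viewed, about 8 in all and at most 12, crops included, and the job is handed in when it is done.

Besides the shell and the picture viewer there is one more tool, called in YAML: its name, and indented under it one key for each argument. servo_tool: Moves the arm, as the interface text tells. Its arguments: {"type":"object","properties":{"targets":{"type":"array"},"squeeze":{"type":"number"}},"required":["targets"]}

```bash
mkdir -p pics; cat > h.py <<'E'
import numpy as np, cv2
from plant import r
def ray(name,uv,c=None):
    c=c or r.get_calibration(name); K=np.array(c["K"]);T=np.array(c["extrinsics"])
    x=(uv[0]-K[0,2])/K[0,0]; y=(uv[1]-K[1,2])/K[1,1]
    if name=="wrist":
        t=np.hypot(x,y); d=np.array([np.sin(t)*x/max(t,1e-9),np.sin(t)*y/max(t,1e-9),np.cos(t)])
    else: d=np.array([x,y,1.])
    return T[:3,3],T[:3,:3]@d
def atz(name,uv,z,c=None):
    o,d=ray(name,uv,c); return o+d*(z-o[2])/d[2]
def proj(name,p,c=None):
    c=c or r.get_calibration(name); K=np.array(c["K"]);T=np.array(c["extrinsics"])
    q=T[:3,:3].T@(np.array(p)-T[:3,3])
    if name=="wrist":
        t=np.arctan2(np.hypot(q[0],q[1]),q[2]); n=np.hypot(q[0],q[1])+1e-12
        x,y=t*q[0]/n,t*q[1]/n
    else: x,y=q[0]/q[2],q[1]/q[2]
    return np.array([K[0,0]*x+K[0,2],K[1,1]*y+K[1,2]])
E
python3 - <<'E'
from h import *
s=r.get_state(); print(s, r.grasp_offset)
for n in ["scene","side","wrist"]:
    c=r.get_calibration(n); print(n,np.round(c["K"],1).tolist(),np.round(c["extrinsics"],3).tolist())
    im=r.capture(n); cv2.imwrite(f"pics/{n}0.png",im)
    for t in ["disc_boss","safe_door","nut_tray","padlock","screwdriver"]:
        print(t,[(round(d["p"],2),np.round(d["extent"]).tolist()) for d in r.cut_out(t,n)[:2]])
a=[cv2.imread(f"pics/{n}0.png") for n in ["scene","side"]]
cv2.imwrite("pics/both.png",cv2.resize(np.vstack(a),(480,600)))
E
```

```text
{'time_s': 0.0, 'joints': array([-5.20761053e+01,  2.05925374e+01,  6.32347786e-01, -2.12064910e-02,
       -7.01359939e+01, -1.65077082e+01]), 'qd': array([ 0.01015971, -0.01546971,  0.12535283,  0.0967044 ,  0.07060016,
        0.12636091]), 'joint_torque': array([-7.79694947e-04, -5.82713628e+01,  2.93061000e+01,  6.99689358e+00,
        6.90556102e-03, -1.58776083e-04]), 'tcp_pos': array([ 0.24626986, -0.62792706,  0.225596  ]), 'eef_rot': array([ 1.79902116e+02, -8.21933891e-03, -1.58591029e+02]), 'contact_force': array([-0.44677683,  0.02745044, -1.62498881]), 'moment': array([-0.00426136,  0.02866602,  0.01393892]), 'gripper_width': 0.0875974079971882} -0.0188
scene [[502.1, 0.0, 321.9], [0.0, 502.1, 204.3], [0.0, 0.0, 1.0]] [[0.377, 0.769, -0.516, 1.137], [0.926, -0.307, 0.218, -0.241], [0.009, -0.561, -0.828, 1.048], [0.0, 0.0, 0.0, 1.0]]
disc_boss [(0.56, [375.0, 168.0, 422.0, 205.0])]
safe_door [(0.78, [159.0, 184.0, 312.0, 348.0]), (0.17, [376.0, 168.0, 421.0, 205.0])]
nut_tray [(0.7, [194.0, 198.0, 233.0, 225.0])]
padlock [(0.84, [385.0, 210.0, 426.0, 239.0])]
screwdrive
[... 154 characters left out ...]
-0.595, 0.565], [0.02, -0.68, -0.733, 0.786], [0.0, 0.0, 0.0, 1.0]]
disc_boss [(0.89, [247.0, 293.0, 306.0, 351.0])]
safe_door [(0.97, [277.0, 111.0, 439.0, 229.0])]
nut_tray [(0.8, [389.0, 156.0, 422.0, 186.0])]
padlock [(0.63, [222.0, 260.0, 266.0, 285.0])]
screwdriver [(0.92, [248.0, 342.0, 352.0, 394.0])]
wrist [[309.7, 0.0, 323.2], [0.0, 309.7, 199.5], [0.0, 0.0, 1.0]] [[-0.365, 0.895, 0.257, 0.178], [0.931, 0.35, 0.102, -0.656], [0.001, 0.277, -0.961, 0.384], [0.0, 0.0, 0.0, 1.0]]
disc_boss [(0.8, [583.0, 365.0, 599.0, 395.0]), (0.27, [418.0, 367.0, 437.0, 384.0])]
safe_door [(0.64, [419.0, 365.0, 433.0, 381.0])]
nut_tray []
padlock []
screwdriver [(0.61, [606.0, 340.0, 617.0, 365.0])]
```

View pics/scene0.png

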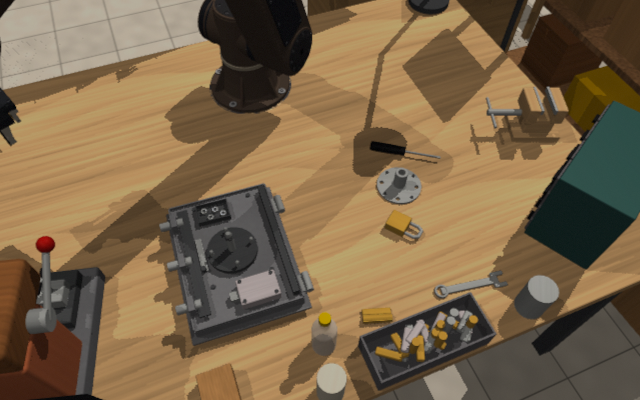

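View pics/wrist0.png

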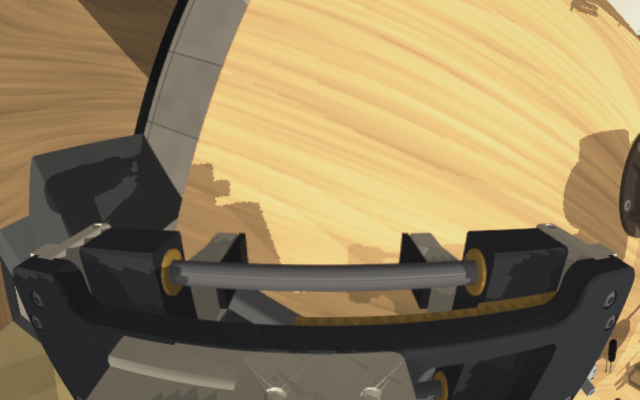

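```bash
python3 - <<'E'
from h import *
a=cv2.imread("pics/scene0.png");b=cv2.imread("pics/side0.png")
f=lambda im,x,y,w,h,s:cv2.resize(im[y:y+h,x:x+w],None,fx=s,fy=s,interpolation=cv2.INTER_CUBIC)
top=np.hstack([f(a,155,175,160,120,2.5*1),f(b,275,105,160,120,2.5)])
bot=np.hstack([f(a,360,140,100,75,4),f(b,230,290,100,75,4)])
cv2.imwrite("pics/crop1.png",np.vstack([top,bot]))
for n,u in (("scene",(375,168,422,205)),("side",(247,293,306,351))):
    # sweep disc pose: silhouette of plate ; simple: mask fit
    r.capture(n); m=r.cut_out("disc_boss",n)[0]["mask"]
    c=r.get_calibration(n); t=np.linspace(0,2*np.pi,40)
    ring=lambda x,y,R,z:[proj(n,(x+R*np.cos(k),y+R*np.sin(k),z),c) for k in t]
    def iou(p):
        M=np.zeros((400,640),np.uint8)
        for R1,z1,R2,z2 in((.057,0,.057,.006),(.02,.006,.016,.058)):
            h=cv2.convexHull(np.float32(ring(p[0],p[1],R1,z1)+ring(p[0],p[1],R2,z2)))
            cv2.fillConvexPoly(M,np.int32(np.round(h*16)),1,shift=4)
        M=M>0; return -(M&m).sum()/(M|m).sum()
    from scipy.optimize import minimize
    p0=atz(n,((u[0]+u[2])/2,(u[1]+u[3])/2),.02)[:2]
    q=minimize(iou,p0,method="Nelder-Mead",options=dict(initial_simplex=[p0,p0+[.01,0],p0+[0,.01]]))
    print(n,"disc",p0.round(4),q.x.round(4),q.fun)
E
```

```text
scene disc [0.5167 0.2313] [0.5006 0.2409] -0.9537658463832961
side disc [0.4991 0.2561] [0.5033 0.2426] -0.9243761996161228
```

View pics/crop1.png

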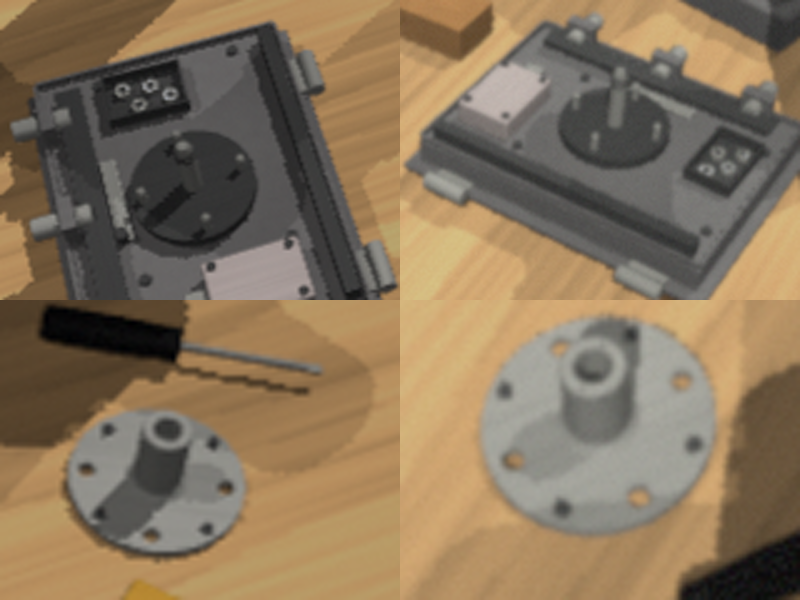

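```bash
python3 - <<'E'
from h import *
S=lambda x,y:(155+x/2.5,175+y/2.5); D=lambda x,y:(275+(x-400)/2.5,105+y/2.5)
S4=lambda x,y:(360+x/4,140+(y-300)/4); D4=lambda x,y:(230+(x-400)/4,290+(y-300)/4)
def rep(n,l,z,c):
    for p in l:
        v=atz(n,p,z)[:2]-c; print("  ",n,v.round(4),"r",np.hypot(*v).round(4),"ang",np.degrees(np.arctan2(v[1],v[0])).round(1), "mod90",(np.degrees(np.arctan2(v[1],v[0]))%90).round(1))
a=atz("scene",S(183,144),.136);b=atz("side",D(620,70),.136); print("spindle",a,b)
stS=[S(*p) for p in((176,137),(240,158),(205,217),(140,191))]
stD=[D(*p) for p in((576,98),(595,136),(657,126))]
for n,l in(("scene",stS),("side",stD)):
    rep(n,l,.088,(a+b)[:2]/2)
print("stud centroid scene",np.mean([atz("scene",p,.088) for p in stS],0))
c=np.array([.502,.2415])
print("brown");rep("scene",[S4(87,468),S4(151,534),S4(227,487)],.004,c);rep("side",[D4(*p) for p in((562,348),(682,381),(513,459),(639,497))],.004,c)
print("dark");rep("scene",[S4(108,429),S4(213,442),S4(207,528)],.005,c);rep("side",[D4(*p) for p in((505,390),(632,333),(694,443),(563,508))],.005,c)
E
```

```text
spindle [ 0.5609469  -0.21118845  0.136     ] [ 0.56031946 -0.20980006  0.136     ]
   scene [-0.0393 -0.0029] r 0.0394 ang -175.8 mod90 4.2
   scene [0.0025 0.0435] r 0.0435 ang 86.6 mod90 86.6
   scene [ 0.0472 -0.002 ] r 0.0472 ang -2.4 mod90 87.6
   scene [ 0.002  -0.0469] r 0.047 ang -87.6 mod90 2.4
   side [0.0412 0.0068] r 0.0417 ang 9.3 mod90 9.3
   side [-0.0015  0.0475] r 0.0475 ang 91.8 mod90 1.8
   side [-0.0463  0.0028] r 0.0464 ang 176.5 mod90 86.5
stud centroid scene [ 0.56373043 -0.21258305  0.088     ]
brown
   scene [-0.024  -0.0367] r 0.0438 ang -123.2 mod90 56.8
   scene [ 0.038  -0.0218] r 0.0438 ang -29.8 mod90 60.2
   scene [0.0232 0.0406] r 0.0468 ang 60.2 mod90 60.2
   side [ 0.0378 -0.0219] r 0.0437 ang -30.1 mod90 59.9
   side [-0.0238 -0.0373] r 0.0442 ang -122.6 mod90 57.4
   side [0.0235 0.0394] r 0.0459 ang 59.2 mod90 59.2
   side [-0.039   0.0247] r 0.0461 ang 147.6 mod90 57.6
dark
   scene [-0.047  -0.0103] r 0.0481 ang -167.7 mod90 12.3
   scene [-0.0119  0.0489] r 0.0503 ang 103.7 mod90 13.7
   scene [0.0477 0.013 ] r 0.0494 ang 15.2 mod90 15.2
   side [0.0481 0.0121] r 0.0496 ang 14.1 mod90 14.1
   side [ 0.012  -0.0467] r 0.0482 ang -75.6 mod90 14.4
   side [-0.0469 -0.0116] r 0.0483 ang -166.1 mod90 13.9
   side [-0.0116  0.0479] r 0.0493 ang 103.6 mod90 13.6
```

servo_tool:
  targets:
    - {"dx":2,"dy":3.5,"dz":1,"spin":-0.08}
    - {"dx":4,"dy":7,"dz":1,"spin":-0.16}
    - {"dx":6,"dy":10.5,"dz":1,"spin":-0.24}
    - {"dx":8,"dy":14,"dz":1,"spin":-0.32}
    - {"dx":10,"dy":17.5,"dz":1,"spin":-0.4}
    - {"dx":12,"dy":21,"dz":1,"spin":-0.48}
    - {"dx":14,"dy":24.5,"dz":1,"spin":-0.56}
    - {"dx":16,"dy":28,"dz":1,"spin":-0.64}
    - {"dx":17,"dy":31.7,"dz":1,"spin":-0.7}
    - {"dx":18,"dy":35.5,"dz":1,"spin":-0.757}

```text
validation failed for argument at $.ta...
```

servo_tool:
  targets:
    - {"dx":1,"dy":4}
    - {"dx":2,"dy":8}
    - {"dx":3,"dy":12}
    - {"dx":4,"dy":16}
    - {"dx":5,"dy":20}
    - {"dx":6,"dy":24}
    - {"dx":6.5,"dy":28}
    - {"dx":7,"dy":32}
    - {"dx":7.3,"dy":36}
    - {"dx":7.5,"dy":40}

```text
validation failed for argument at $.ta...
```

```bash
python3 - <<'E'
from h import *
s=r.get_state(); print(s["time_s"],s["tcp_pos"],s["eef_rot"],s["joints"].round(1))
for n in("scene","side"):
    r.capture(n)
    for t in("padlock","screwdriver"):
        try:
            m=r.cut_out(t,n)[0]["mask"]; ys,xs=np.nonzero(m); print(n,t,atz(n,(xs.mean(),ys.mean()),.012).round(3))
        except Exception as e: print(n,t,e)
c=r.get_calibration("wrist"); np.save("pics/c1.npy",c,allow_pickle=True)
cv2.imwrite("pics/w1.png",r.capture("wrist"))
E
```

```text
1.1 [ 0.24645757 -0.62835919  0.22657226] [ 1.79999484e+02  1.22640577e-03 -1.58582974e+02] [-52.1  20.5   0.7  -0.  -70.1 -16.5]
scene padlock [0.619 0.189 0.012]
scene screwdriver [0.391 0.271 0.012]
side padlock [0.618 0.189 0.012]
side screwdriver [0.396 0.278 0.012]
```

View pics/w1.png

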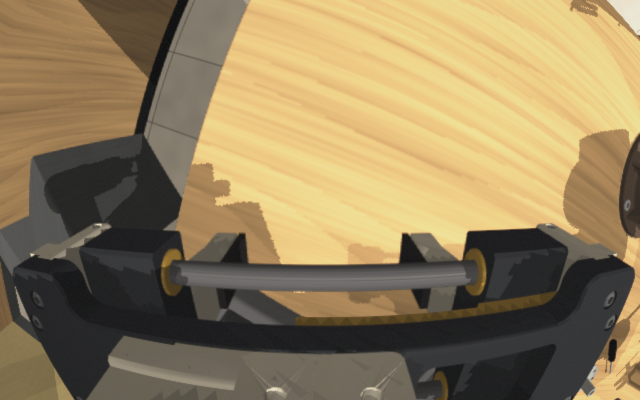

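The arm didn't move because the call was refused. I'll fill in every field in each row.

servo_tool:
  targets:
    - {"dx":2,"dy":3.5,"dz":1,"spin":-0.08,"grip":100}
    - {"dx":4,"dy":7,"dz":1,"spin":-0.16,"grip":100}
    - {"dx":6,"dy":10.5,"dz":1,"spin":-0.24,"grip":100}
    - {"dx":8,"dy":14,"dz":1,"spin":-0.32,"grip":100}
    - {"dx":10,"dy":17.5,"dz":1,"spin":-0.4,"grip":100}
    - {"dx":12,"dy":21,"dz":1,"spin":-0.48,"grip":100}
    - {"dx":14,"dy":24.5,"dz":1,"spin":-0.56,"grip":100}
    - {"dx":16,"dy":28,"dz":1,"spin":-0.64,"grip":100}
    - {"dx":17,"dy":31.7,"dz":1,"spin":-0.7,"grip":100}
    - {"dx":18,"dy":35.5,"dz":1,"spin":-0.757,"grip":100}

```text
time_s: 2.28
tcp_pos: [0.4271, -0.2717, 0.2366]
eef_rot: [180.0, 0.0, 157.9]
contact_force: [1.7, -0.2, 0.1]
gripper_width: 0.0877
```

```bash
python3 - <<'E'
from h import *
s=r.get_state(); c=r.get_calibration("wrist"); im=r.capture("wrist")
print(c["extrinsics"].round(3) if hasattr(c["extrinsics"],"round") else c["extrinsics"])
c0=proj("wrist",(.5606,-.2105,.1),c); print(c0)
x,y=int(c0[0])-80,int(c0[1])-60
x=min(max(x,0),480);y=min(max(y,0),280);print(x,y)
cv2.imwrite("pics/w2.png",cv2.resize(im[y:y+120,x:x+160],None,fx=5,fy=5,interpolation=cv2.INTER_CUBIC))
np.savez("pics/c2.npz",K=c["K"],E=c["extrinsics"])
E
```

```text
[[ 0.377  0.89   0.256  0.359]
 [ 0.926 -0.363 -0.101 -0.245]
 [ 0.003  0.275 -0.961  0.394]
 [ 0.     0.     0.     1.   ]]
[417.88938247 275.9572831 ]
337 215
```

View pics/w2.png

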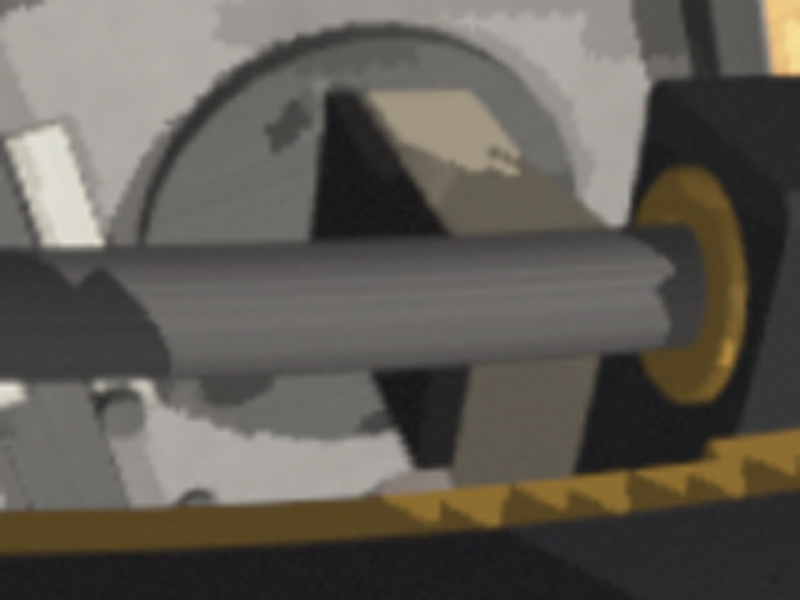

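servo_tool:
  targets:
    - {"dx":1,"dy":4,"dz":0,"spin":0,"grip":100}
    - {"dx":2,"dy":8,"dz":0,"spin":0,"grip":100}
    - {"dx":3,"dy":12,"dz":0,"spin":0,"grip":100}
    - {"dx":4,"dy":16,"dz":0,"spin":0,"grip":100}
    - {"dx":5,"dy":20,"dz":0,"spin":0,"grip":100}
    - {"dx":6,"dy":24,"dz":0,"spin":0,"grip":100}
    - {"dx":6.5,"dy":28,"dz":0,"spin":0,"grip":100}
    - {"dx":7,"dy":32,"dz":0,"spin":0,"grip":100}
    - {"dx":7.2,"dy":36,"dz":0,"spin":0,"grip":100}
    - {"dx":7.4,"dy":40,"dz":0,"spin":0,"grip":100}

```text
time_s: 3.17
tcp_pos: [0.5003, 0.1287, 0.2369]
eef_rot: [180.0, 0.0, 158.1]
contact_force: [1.1, -0.2, 0.3]
gripper_width: 0.0877
```

servo_tool:
  targets:
    - {"dx":0.0,"dy":4,"dz":-2,"spin":0,"grip":100}
    - {"dx":0.1,"dy":8,"dz":-3,"spin":0,"grip":100}
    - {"dx":0.1,"dy":11.3,"dz":-5,"spin":0,"grip":100}
    - {"dx":0.1,"dy":11.3,"dz":-8,"spin":0,"grip":100}
    - {"dx":0.1,"dy":11.3,"dz":-11,"spin":0,"grip":100}
    - {"dx":0.1,"dy":11.3,"dz":-14,"spin":0,"grip":100}
    - {"dx":0.1,"dy":11.3,"dz":-15,"spin":0,"grip":100}
    - {"dx":0.1,"dy":11.3,"dz":-15,"spin":0,"grip":100}
    - {"dx":0.1,"dy":11.3,"dz":-15,"spin":0,"grip":100}
    - {"dx":0.1,"dy":11.3,"dz":-15,"spin":0,"grip":100}

```text
time_s: 4.0
tcp_pos: [0.5027, 0.2403, 0.0885]
eef_rot: [179.9, 0.1, 158.1]
contact_force: [-0.6, 0.3, 0.4]
gripper_width: 0.0877
```

```bash
python3 - <<'E'
from h import *
a=r.capture("scene");b=r.capture("side")
f=lambda im,x,y:cv2.resize(im[y:y+150,x:x+100],None,fx=4,fy=4,interpolation=cv2.INTER_CUBIC)
cv2.imwrite("pics/g1.png",np.hstack([f(a,350,80),f(b,230,230)]))
E
```

```text
(no output)
```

View pics/g1.png

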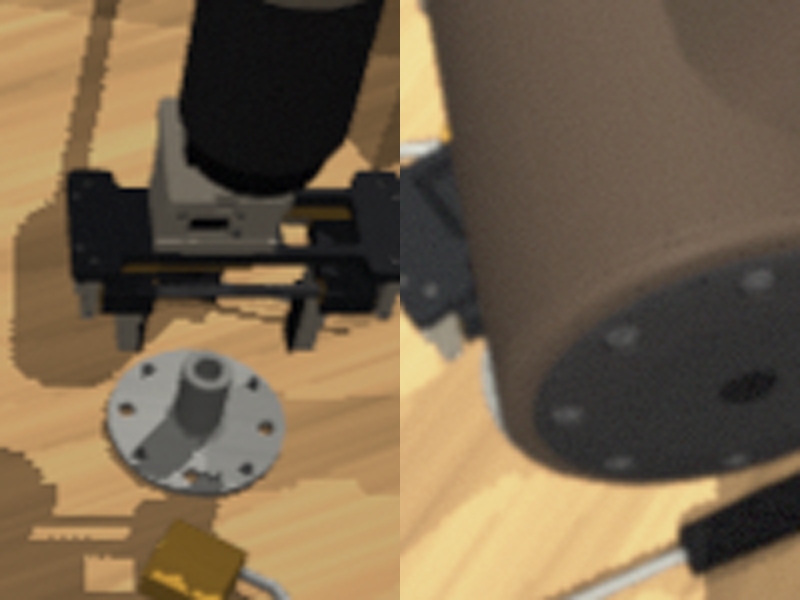

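servo_tool:
  targets:
    - {"dx":0,"dy":0.1,"dz":-2,"spin":0,"grip":100}
    - {"dx":0,"dy":0.1,"dz":-4,"spin":0,"grip":100}
    - {"dx":0,"dy":0.1,"dz":-5.5,"spin":0,"grip":100}
    - {"dx":0,"dy":0.1,"dz":-6.5,"spin":0,"grip":100}
    - {"dx":0,"dy":0.1,"dz":-6.5,"spin":0,"grip":100}
    - {"dx":0,"dy":0.1,"dz":-6.5,"spin":0,"grip":60}
    - {"dx":0,"dy":0.1,"dz":-6.5,"spin":0,"grip":30}
    - {"dx":0,"dy":0.1,"dz":-6.5,"spin":0,"grip":10}
    - {"dx":0,"dy":0.1,"dz":-6.5,"spin":0,"grip":10}
    - {"dx":0,"dy":0.1,"dz":-6.5,"spin":0,"grip":10}
  squeeze: 40

```text
time_s: 4.93
tcp_pos: [0.5018, 0.2409, 0.0223]
eef_rot: [179.9, 0.0, 158.0]
contact_force: [0.1, 1.0, -0.3]
gripper_width: 0.0598
```

servo_tool:
  targets:
    - {"dx":0,"dy":0,"dz":0,"spin":0,"grip":10}
    - {"dx":0,"dy":0,"dz":0,"spin":0,"grip":10}
    - {"dx":0,"dy":0,"dz":0,"spin":0,"grip":10}
    - {"dx":0,"dy":0,"dz":0,"spin":0,"grip":10}
    - {"dx":0,"dy":0,"dz":0,"spin":0,"grip":10}
    - {"dx":0,"dy":0,"dz":1,"spin":0,"grip":10}
    - {"dx":0,"dy":0,"dz":2,"spin":0,"grip":10}
    - {"dx":0,"dy":0,"dz":3,"spin":0,"grip":10}
    - {"dx":0,"dy":0,"dz":3,"spin":0,"grip":10}
    - {"dx":0,"dy":0,"dz":3,"spin":0,"grip":10}

```text
time_s: 5.77
tcp_pos: [0.5018, 0.241, 0.0526]
eef_rot: [179.9, 0.0, 158.0]
contact_force: [0.5, -1.2, -6.1]
gripper_width: 0.0308
```

servo_tool:
  targets:
    - {"dx":0,"dy":0,"dz":3,"spin":0,"grip":10}
    - {"dx":0,"dy":-1,"dz":6,"spin":0,"grip":10}
    - {"dx":0.5,"dy":-3,"dz":9,"spin":0.05,"grip":10}
    - {"dx":1,"dy":-6,"dz":11.5,"spin":0.1,"grip":10}
    - {"dx":1.5,"dy":-9.5,"dz":13.5,"spin":0.15,"grip":10}
    - {"dx":2,"dy":-13,"dz":13.5,"spin":0.21,"grip":10}
    - {"dx":2.5,"dy":-16.5,"dz":13.5,"spin":0.27,"grip":10}
    - {"dx":3,"dy":-20,"dz":13.5,"spin":0.33,"grip":10}
    - {"dx":3.5,"dy":-23.5,"dz":13.5,"spin":0.39,"grip":10}
    - {"dx":4,"dy":-26,"dz":13.5,"spin":0.45,"grip":10}

```text
time_s: 6.6
tcp_pos: [0.5404, -0.022, 0.1861]
eef_rot: [180.0, -0.1, -176.1]
contact_force: [-0.0, 0.7, -6.2]
gripper_width: 0.0309
```

servo_tool:
  targets:
    - {"dx":0.3,"dy":-3,"dz":0,"spin":0.03,"grip":10}
    - {"dx":0.6,"dy":-6,"dz":0,"spin":0.06,"grip":10}
    - {"dx":0.9,"dy":-9,"dz":0,"spin":0.09,"grip":10}
    - {"dx":1.2,"dy":-12,"dz":0,"spin":0.11,"grip":10}
    - {"dx":1.5,"dy":-15,"dz":0,"spin":0.11,"grip":10}
    - {"dx":1.7,"dy":-17,"dz":0,"spin":0.11,"grip":10}
    - {"dx":1.9,"dy":-19,"dz":0,"spin":0.11,"grip":10}
    - {"dx":1.9,"dy":-19.1,"dz":0,"spin":0.11,"grip":10}
    - {"dx":1.9,"dy":-19.1,"dz":0,"spin":0.11,"grip":10}
    - {"dx":1.9,"dy":-19.1,"dz":0,"spin":0.11,"grip":10}

```text
time_s: 7.43
tcp_pos: [0.5598, -0.2101, 0.1858]
eef_rot: [180.0, -0.1, -169.9]
contact_force: [-0.1, -0.4, -6.0]
gripper_width: 0.0307
```

```bash
python3 - <<'E'
from h import *
s=r.get_state(); print(s["tcp_pos"],s["eef_rot"],s["contact_force"].round(1),s["joints"].round(0))
a=r.capture("scene");b=r.capture("side")
cv2.imwrite("pics/sc3.png",a);cv2.imwrite("pics/sd3.png",b)
f=lambda im,x,y:cv2.resize(im[y:y+120,x:x+80],None,fx=5,fy=5,interpolation=cv2.INTER_CUBIC)
cv2.imwrite("pics/h1.png",np.hstack([f(a,190,180),f(b,320,80)]))
E
```

```text
[ 0.55976195 -0.21012509  0.1857934 ] [ 1.79952498e+02 -7.27990868e-02 -1.69916525e+02] [-0.1 -0.4 -6. ] [ -2.  15. -13.  -0. -62. -78.]
```

View pics/h1.png

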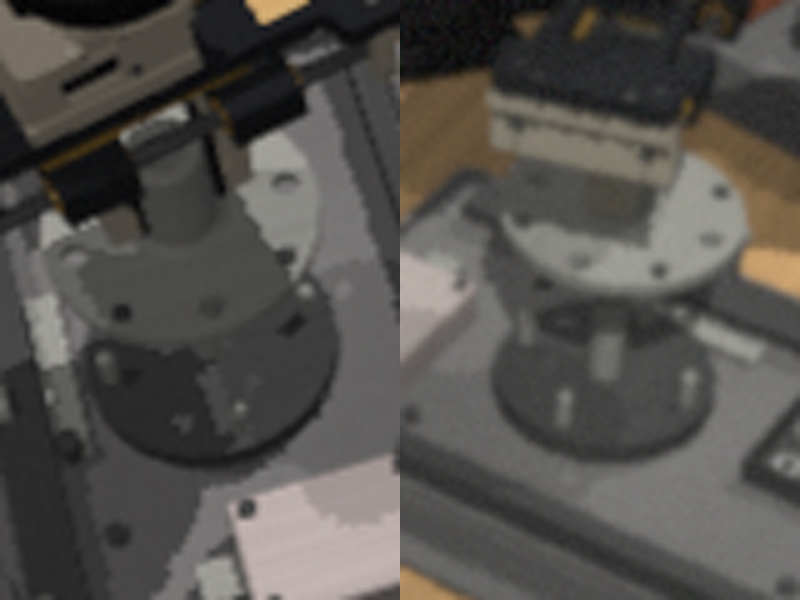

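```bash
python3 - <<'E'
from h import *
from scipy.optimize import least_squares
S=lambda x,y:(190+x/5,180+y/5); D=lambda x,y:(320+(x-400)/5,80+y/5)
def fit(name,pts,z,R):
    P=np.array([atz(n,p,z)[:2] for n,p in pts]); 
    def res(q):
        th=np.arctan2(P[:,1]-q[1],P[:,0]-q[0]); k=np.round((th-q[2])/(np.pi/2))*np.pi/2+q[2]
        return (P-np.c_[q[0]+R*np.cos(k),q[1]+R*np.sin(k)]).ravel()
    b=min((least_squares(res,[.56,-.21,a]) for a in np.arange(-.7,.8,.2)),key=lambda s:s.cost)
    print(name,b.x[:2].round(4),"ang",np.degrees(b.x[2]).round(1),"rms mm",1e3*np.sqrt(2*b.cost/len(P)))
sh=[("scene",S(*p)) for p in((285,181),(211,306),(74,257))]; dh=[("side",D(*p)) for p in((581,262),(710,240))]
fit("holes sc",sh,.170,.045);fit("holes sd",dh,.170,.045)
ss=[("scene",S(*p)) for p in((104,350),(304,286),(240,405))]; ds=[("side",D(*p)) for p in((525,312),(565,391),(688,370))]
fit("studs sc",ss,.088,.045);fit("studs sd",ds,.088,.045);fit("studs both",ss+ds,.088,.045)
C=lambda x,y:(155+x/2.5,175+y/2.5); E=lambda x,y:(275+(x-400)/2.5,105+y/2.5)
fit("studs sc0",[("scene",C(*p)) for p in((176,135),(240,156),(205,215),(140,190))],.088,.045)
fit("studs sd0",[("side",E(*p)) for p in((576,98),(595,134),(657,125))],.088,.045)
E
```

```text
holes sc [ 0.5601 -0.2108] ang 1.6 rms mm 0.8255907253491045
holes sd [ 0.5589 -0.2078] ang 1.6 rms mm 0.42068950902637603
studs sc [ 0.5605 -0.2111] ang -0.1 rms mm 1.397511410915546
studs sd [ 0.5617 -0.2111] ang 1.4 rms mm 0.7845116852061981
studs both [ 0.561  -0.2112] ang 0.5 rms mm 1.3779571209032362
studs sc0 [ 0.562  -0.2121] ang 0.4 rms mm 1.3993433286024761
studs sd0 [ 0.5596 -0.2078] ang 1.9 rms mm 3.050419139680857
```

servo_tool:
  targets:
    - {"dx":0.1,"dy":-0.08,"dz":-0.8,"spin":-0.01,"grip":10}
    - {"dx":0.1,"dy":-0.08,"dz":-1.6,"spin":-0.01,"grip":10}
    - {"dx":0.1,"dy":-0.08,"dz":-2.2,"spin":-0.01,"grip":10}
    - {"dx":0.1,"dy":-0.08,"dz":-2.5,"spin":-0.01,"grip":10}
    - {"dx":0.1,"dy":-0.08,"dz":-2.7,"spin":-0.01,"grip":10}
    - {"dx":0.1,"dy":-0.08,"dz":-2.9,"spin":-0.01,"grip":10}
    - {"dx":0.1,"dy":-0.08,"dz":-3.1,"spin":-0.01,"grip":10}
    - {"dx":0.1,"dy":-0.08,"dz":-3.2,"spin":-0.01,"grip":10}
    - {"dx":0.1,"dy":-0.08,"dz":-3.2,"spin":-0.01,"grip":10}
    - {"dx":0.1,"dy":-0.08,"dz":-3.2,"spin":-0.01,"grip":10}

```text
time_s: 8.37
tcp_pos: [0.5615, -0.2112, 0.1547]
eef_rot: [-180.0, 0.0, -170.4]
contact_force: [0.5, 0.1, -5.7]
gripper_width: 0.0314
```

servo_tool:
  targets:
    - {"dx":0,"dy":0,"dz":-0.05,"spin":0,"grip":10}
    - {"dx":0,"dy":0,"dz":-0.1,"spin":0,"grip":10}
    - {"dx":0,"dy":0,"dz":-0.15,"spin":0,"grip":10}
    - {"dx":0,"dy":0,"dz":-0.2,"spin":0,"grip":10}
    - {"dx":0,"dy":0,"dz":-0.25,"spin":0,"grip":10}
    - {"dx":0,"dy":0,"dz":-0.3,"spin":0,"grip":10}
    - {"dx":0,"dy":0,"dz":-0.35,"spin":0,"grip":10}
    - {"dx":0,"dy":0,"dz":-0.4,"spin":0,"grip":10}
    - {"dx":0,"dy":0,"dz":-0.4,"spin":0,"grip":10}
    - {"dx":0,"dy":0,"dz":-0.4,"spin":0,"grip":10}

```text
time_s: 9.2
tcp_pos: [0.5614, -0.2112, 0.1505]
eef_rot: [180.0, -0.0, -170.4]
contact_force: [-0.9, -0.8, -5.9]
gripper_width: 0.0308
```

servo_tool:
  targets:
    - {"dx":0,"dy":0,"dz":-0.05,"spin":0,"grip":10}
    - {"dx":0,"dy":0,"dz":-0.1,"spin":0,"grip":10}
    - {"dx":0,"dy":0,"dz":-0.15,"spin":0,"grip":10}
    - {"dx":0,"dy":0,"dz":-0.2,"spin":0,"grip":10}
    - {"dx":0,"dy":0,"dz":-0.25,"spin":0,"grip":10}
    - {"dx":0,"dy":0,"dz":-0.3,"spin":0,"grip":10}
    - {"dx":0,"dy":0,"dz":-0.35,"spin":0,"grip":10}
    - {"dx":0,"dy":0,"dz":-0.4,"spin":0,"grip":10}
    - {"dx":0,"dy":0,"dz":-0.4,"spin":0,"grip":10}
    - {"dx":0,"dy":0,"dz":-0.4,"spin":0,"grip":10}

```text
time_s: 10.03
tcp_pos: [0.5615, -0.2113, 0.1466]
eef_rot: [-180.0, 0.0, -170.4]
contact_force: [-0.6, -1.9, -6.1]
gripper_width: 0.0309
```

servo_tool:
  targets:
    - {"dx":0,"dy":0,"dz":-0.15,"spin":0,"grip":10}
    - {"dx":0,"dy":0,"dz":-0.3,"spin":0,"grip":10}
    - {"dx":0,"dy":0,"dz":-0.45,"spin":0,"grip":10}
    - {"dx":0,"dy":0,"dz":-0.6,"spin":0,"grip":10}
    - {"dx":0,"dy":0,"dz":-0.75,"spin":0,"grip":10}
    - {"dx":0,"dy":0,"dz":-0.9,"spin":0,"grip":10}
    - {"dx":0,"dy":0,"dz":-1.05,"spin":0,"grip":10}
    - {"dx":0,"dy":0,"dz":-1.2,"spin":0,"grip":10}
    - {"dx":0,"dy":0,"dz":-1.2,"spin":0,"grip":10}
    - {"dx":0,"dy":0,"dz":-1.2,"spin":0,"grip":10}

```text
time_s: 10.87
tcp_pos: [0.5615, -0.2113, 0.1343]
eef_rot: [-180.0, -0.0, -170.4]
contact_force: [0.3, -4.7, -6.8]
gripper_width: 0.0308
```

servo_tool:
  targets:
    - {"dx":0,"dy":0,"dz":-0.2,"spin":0,"grip":10}
    - {"dx":0,"dy":0,"dz":-0.4,"spin":0,"grip":10}
    - {"dx":0,"dy":0,"dz":-0.6,"spin":0,"grip":10}
    - {"dx":0,"dy":0,"dz":-0.8,"spin":0,"grip":10}
    - {"dx":0,"dy":0,"dz":-1.0,"spin":0,"grip":10}
    - {"dx":0,"dy":0,"dz":-1.2,"spin":0,"grip":10}
    - {"dx":0,"dy":0,"dz":-1.4,"spin":0,"grip":10}
    - {"dx":0,"dy":0,"dz":-1.6,"spin":0,"grip":10}
    - {"dx":0,"dy":0,"dz":-1.8,"spin":0,"grip":10}
    - {"dx":0,"dy":0,"dz":-1.8,"spin":0,"grip":10}

```text
time_s: 11.7
tcp_pos: [0.5615, -0.2113, 0.1162]
eef_rot: [-180.0, -0.0, -170.4]
contact_force: [0.3, -5.8, -5.6]
gripper_width: 0.0304
```

servo_tool:
  targets:
    - {"dx":0,"dy":-0.04,"dz":-0.1,"spin":0,"grip":10}
    - {"dx":0,"dy":-0.04,"dz":-0.2,"spin":0,"grip":10}
    - {"dx":0,"dy":-0.04,"dz":-0.3,"spin":0,"grip":10}
    - {"dx":0,"dy":-0.04,"dz":-0.4,"spin":0,"grip":10}
    - {"dx":0,"dy":-0.04,"dz":-0.5,"spin":0,"grip":10}
    - {"dx":0,"dy":-0.04,"dz":-0.55,"spin":0,"grip":10}
    - {"dx":0,"dy":-0.04,"dz":-0.6,"spin":0,"grip":10}
    - {"dx":0,"dy":-0.04,"dz":-0.65,"spin":0,"grip":10}
    - {"dx":0,"dy":-0.04,"dz":-0.7,"spin":0,"grip":10}
    - {"dx":0,"dy":-0.04,"dz":-0.7,"spin":0,"grip":10}

```text
time_s: 12.53
tcp_pos: [0.5614, -0.2115, 0.1094]
eef_rot: [180.0, -0.0, -170.4]
contact_force: [0.5, -2.3, -5.4]
gripper_width: 0.0313
```

servo_tool:
  targets:
    - {"dx":0,"dy":-0.02,"dz":-0.03,"spin":0,"grip":10}
    - {"dx":0,"dy":-0.02,"dz":-0.06,"spin":0,"grip":10}
    - {"dx":0,"dy":-0.02,"dz":-0.09,"spin":0,"grip":10}
    - {"dx":0,"dy":-0.02,"dz":-0.12,"spin":0,"grip":10}
    - {"dx":0,"dy":-0.02,"dz":-0.15,"spin":0,"grip":10}
    - {"dx":0,"dy":-0.02,"dz":-0.18,"spin":0,"grip":10}
    - {"dx":0,"dy":-0.02,"dz":-0.2,"spin":0,"grip":10}
    - {"dx":0,"dy":-0.02,"dz":-0.2,"spin":0,"grip":10}
    - {"dx":0,"dy":-0.02,"dz":-0.2,"spin":0,"grip":10}
    - {"dx":0,"dy":-0.02,"dz":-0.2,"spin":0,"grip":10}

```text
time_s: 13.37
tcp_pos: [0.5614, -0.2117, 0.1075]
eef_rot: [180.0, -0.0, -170.4]
contact_force: [-0.2, -0.8, -6.2]
gripper_width: 0.0304
```

servo_tool:
  targets:
    - {"dx":0,"dy":0,"dz":-0.04,"spin":0,"grip":10}
    - {"dx":0,"dy":0,"dz":-0.08,"spin":0,"grip":10}
    - {"dx":0,"dy":0,"dz":-0.12,"spin":0,"grip":10}
    - {"dx":0,"dy":0,"dz":-0.16,"spin":0,"grip":10}
    - {"dx":0,"dy":0,"dz":-0.2,"spin":0,"grip":10}
    - {"dx":0,"dy":0,"dz":-0.24,"spin":0,"grip":10}
    - {"dx":0,"dy":0,"dz":-0.28,"spin":0,"grip":10}
    - {"dx":0,"dy":0,"dz":-0.32,"spin":0,"grip":10}
    - {"dx":0,"dy":0,"dz":-0.32,"spin":0,"grip":10}
    - {"dx":0,"dy":0,"dz":-0.32,"spin":0,"grip":10}

```text
time_s: 14.2
tcp_pos: [0.5614, -0.2118, 0.1043]
eef_rot: [180.0, -0.0, -170.4]
contact_force: [-0.6, 0.3, -5.7]
gripper_width: 0.031
```

servo_tool:
  targets:
    - {"dx":0,"dy":0,"dz":-0.1,"spin":0,"grip":10}
    - {"dx":0,"dy":0,"dz":-0.2,"spin":0,"grip":10}
    - {"dx":0,"dy":0,"dz":-0.3,"spin":0,"grip":10}
    - {"dx":0,"dy":0,"dz":-0.4,"spin":0,"grip":10}
    - {"dx":0,"dy":0,"dz":-0.5,"spin":0,"grip":10}
    - {"dx":0,"dy":0,"dz":-0.6,"spin":0,"grip":10}
    - {"dx":0,"dy":0,"dz":-0.7,"spin":0,"grip":10}
    - {"dx":0,"dy":0,"dz":-0.8,"spin":0,"grip":10}
    - {"dx":0,"dy":0,"dz":-0.8,"spin":0,"grip":10}
    - {"dx":0,"dy":0,"dz":-0.8,"spin":0,"grip":10}

```text
time_s: 15.03
tcp_pos: [0.5614, -0.2118, 0.0963]
eef_rot: [180.0, -0.0, -170.4]
contact_force: [0.3, -0.0, -6.3]
gripper_width: 0.0312
```

servo_tool:
  targets:
    - {"dx":0,"dy":0,"dz":-0.05,"spin":0,"grip":10}
    - {"dx":0,"dy":0,"dz":-0.1,"spin":0,"grip":10}
    - {"dx":0,"dy":0,"dz":-0.15,"spin":0,"grip":10}
    - {"dx":0,"dy":0,"dz":-0.2,"spin":0,"grip":10}
    - {"dx":0,"dy":0,"dz":-0.25,"spin":0,"grip":10}
    - {"dx":0,"dy":0,"dz":-0.3,"spin":0,"grip":10}
    - {"dx":0,"dy":0,"dz":-0.34,"spin":0,"grip":10}
    - {"dx":0,"dy":0,"dz":-0.37,"spin":0,"grip":10}
    - {"dx":0,"dy":0,"dz":-0.37,"spin":0,"grip":10}
    - {"dx":0,"dy":0,"dz":-0.37,"spin":0,"grip":10}

```text
time_s: 15.87
tcp_pos: [0.5614, -0.2118, 0.0926]
eef_rot: [180.0, -0.0, -170.4]
contact_force: [0.1, -0.7, -6.5]
gripper_width: 0.0311
```

servo_tool:
  targets:
    - {"dx":0,"dy":0,"dz":-0.02,"spin":0,"grip":10}
    - {"dx":0,"dy":0,"dz":-0.04,"spin":0,"grip":10}
    - {"dx":0,"dy":0,"dz":-0.06,"spin":0,"grip":10}
    - {"dx":0,"dy":0,"dz":-0.06,"spin":0,"grip":10}
    - {"dx":0,"dy":0,"dz":-0.06,"spin":0,"grip":10}
    - {"dx":0,"dy":0,"dz":-0.06,"spin":0,"grip":10}
    - {"dx":0,"dy":0,"dz":-0.06,"spin":0,"grip":10}
    - {"dx":0,"dy":0,"dz":-0.06,"spin":0,"grip":10}
    - {"dx":0,"dy":0,"dz":-0.06,"spin":0,"grip":10}
    - {"dx":0,"dy":0,"dz":-0.06,"spin":0,"grip":10}

```text
time_s: 16.7
tcp_pos: [0.5614, -0.2118, 0.0921]
eef_rot: [-180.0, -0.0, -170.4]
contact_force: [-1.2, 1.1, -5.8]
gripper_width: 0.031
```

```bash
python3 - <<'E'
from h import *
a=r.capture("scene");b=r.capture("side")
f=lambda im,x,y:cv2.resize(im[y:y+120,x:x+80],None,fx=5,fy=5,interpolation=cv2.INTER_CUBIC)
cv2.imwrite("pics/h2.png",np.hstack([f(a,190,180),f(b,320,80)]))
E
```

```text
(no output)
```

View pics/h2.png

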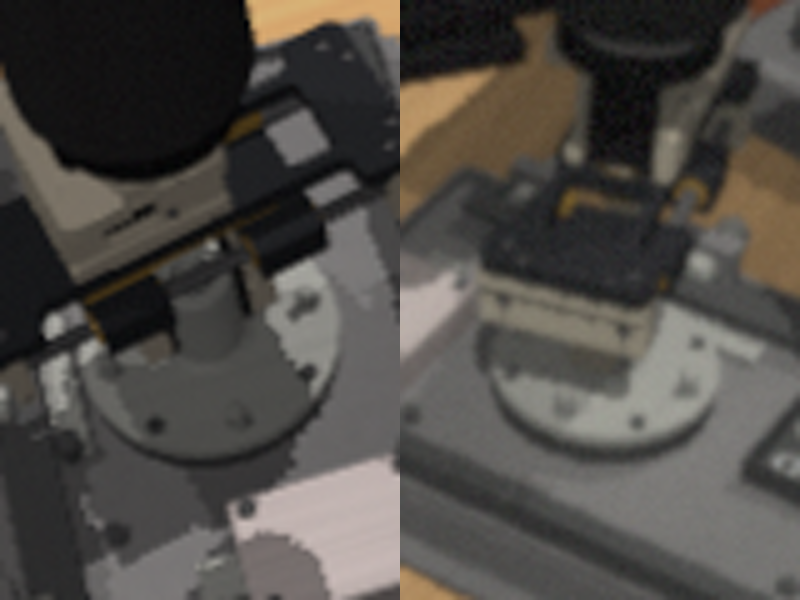

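servo_tool:
  targets:
    - {"dx":0,"dy":0,"dz":-0.03,"spin":0,"grip":10}
    - {"dx":0,"dy":0,"dz":-0.03,"spin":0,"grip":10}
    - {"dx":0,"dy":0,"dz":-0.03,"spin":0,"grip":40}
    - {"dx":0,"dy":0,"dz":-0.03,"spin":0,"grip":50}
    - {"dx":0,"dy":0,"dz":-0.03,"spin":0,"grip":60}
    - {"dx":0,"dy":0,"dz":-0.03,"spin":0,"grip":70}
    - {"dx":0,"dy":0,"dz":-0.03,"spin":0,"grip":70}
    - {"dx":0,"dy":0,"dz":-0.03,"spin":0,"grip":70}
    - {"dx":0,"dy":0,"dz":-0.03,"spin":0,"grip":70}
    - {"dx":0,"dy":0,"dz":-0.03,"spin":0,"grip":70}

```text
time_s: 17.63
tcp_pos: [0.5615, -0.2118, 0.0919]
eef_rot: [-180.0, 0.0, -170.4]
contact_force: [0.0, -0.2, -0.1]
gripper_width: 0.0612
```

servo_tool:
  targets:
    - {"dx":0,"dy":0,"dz":0.5,"spin":0,"grip":70}
    - {"dx":0,"dy":0,"dz":1,"spin":0,"grip":70}
    - {"dx":0,"dy":0,"dz":2,"spin":0,"grip":70}
    - {"dx":0,"dy":0,"dz":3,"spin":0,"grip":70}
    - {"dx":0,"dy":0,"dz":5,"spin":0,"grip":70}
    - {"dx":0,"dy":0,"dz":7,"spin":0,"grip":70}
    - {"dx":0,"dy":0,"dz":10,"spin":0,"grip":70}
    - {"dx":0,"dy":0,"dz":13,"spin":0,"grip":70}
    - {"dx":0,"dy":0,"dz":16,"spin":0,"grip":70}
    - {"dx":0,"dy":0,"dz":16,"spin":0,"grip":70}

```text
time_s: 18.47
tcp_pos: [0.5643, -0.2129, 0.2601]
eef_rot: [-179.7, 0.6, -170.4]
contact_force: [0.9, -1.0, 0.8]
gripper_width: 0.0612
```

servo_tool:
  targets:
    - {"dx":-1,"dy":3,"dz":0,"spin":0,"grip":70}
    - {"dx":-2,"dy":6,"dz":0,"spin":0,"grip":70}
    - {"dx":-3,"dy":9,"dz":0,"spin":0,"grip":70}
    - {"dx":-4,"dy":12,"dz":0,"spin":0,"grip":70}
    - {"dx":-5,"dy":15,"dz":0,"spin":0,"grip":70}
    - {"dx":-6,"dy":18,"dz":0,"spin":0,"grip":70}
    - {"dx":-7,"dy":21,"dz":0,"spin":0,"grip":70}
    - {"dx":-7,"dy":22,"dz":0,"spin":0,"grip":70}
    - {"dx":-7,"dy":22,"dz":0,"spin":0,"grip":70}
    - {"dx":-7,"dy":22,"dz":0,"spin":0,"grip":70}

```text
time_s: 19.3
tcp_pos: [0.4917, 0.0086, 0.2527]
eef_rot: [180.0, 0.1, -170.3]
contact_force: [-0.4, -0.1, 0.5]
gripper_width: 0.0613
```

```bash
python3 - <<'E'
from h import *
a=r.capture("scene");b=r.capture("side")
f=lambda im,x,y:cv2.resize(im[y:y+120,x:x+80],None,fx=5,fy=5,interpolation=cv2.INTER_CUBIC)
cv2.imwrite("pics/h3.png",np.hstack([f(a,190,180),f(b,320,80)]))
for n in("scene","side"):
    for t in("padlock","screwdriver","nut_tray"):
        d=r.cut_out(t,n); print(n,t,[np.round(x["extent"]).tolist() for x in d[:1]])
E
```

```text
scene padlock [[384.0, 212.0, 423.0, 238.0]]
scene screwdriver [[370.0, 142.0, 410.0, 156.0]]
scene nut_tray [[194.0, 195.0, 232.0, 227.0]]
side padlock [[221.0, 261.0, 263.0, 284.0]]
side screwdriver [[251.0, 344.0, 353.0, 389.0]]
side nut_tray [[389.0, 156.0, 420.0, 184.0]]
```

View pics/h3.png

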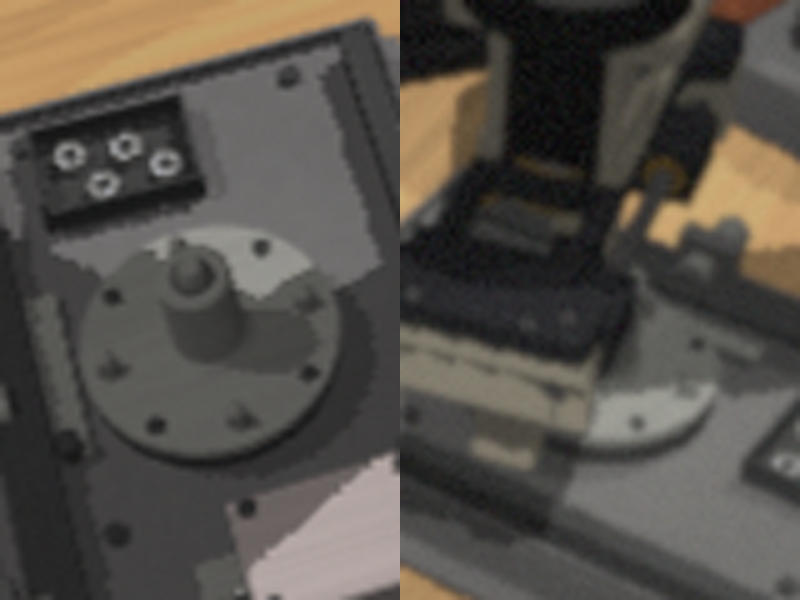

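```bash
python3 -c "
from plant import r
print(r.close_job())"
```

```text
the job is handed in; nothing more can be done
None
```

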